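Coasters under the vanity bottles

TASK

The amber jars and bottles (three or four of them) are standing on the bare granite. For each one, pull the top coaster from the spring-loaded dispenser, lay it flat on a free patch of the counter, and stand the jar or bottle upright in the middle of it: one coaster each, the spare ones stay in the dispenser. Set everything down rather than dropping it, leave the other things on the counter where they are, and let no coaster, jar or bottle end up touching any of them.

Things in the scene. Friction and masses are not known exactly. Their poses are not given: they have to be found in the camera images.
- dispenser: Brushed steel spring-loaded coaster dispenser, fixed; origin at the centre of its underside, x along its long side. Base 136 x 88 x 8 mm; corner guides and a 13 mm spring tube at each end (x = +-62 mm), up to 76 mm high. The long sides are open for 76 mm between the guides, for fingers. Five coasters lie in it, long side along x, 2 mm of play, top face about 76 mm above the counter
- platform (a joint): Height of the dispenser's spring platform above its lowest position, m: 0.002 under five coasters. When the top coaster is lifted out (straight up by 20 mm or more) the soft springs (82 N/m) raise the platform by 0.012 within about a second, so that the next coaster's top face is again about 76 mm above the counter, within a few mm
- coaster0_c (a point): Coaster 0 (top of the stack at the start): pale diatomite stone slab 100 x 62 x 12 mm, 100 g; point at its centre, x along its 100 mm side, z its thickness
- coaster1_c (a point): Coaster 1 (number 2 from the top of the stack at the start): pale diatomite stone slab 100 x 62 x 12 mm, 100 g; point at its centre, x along its 100 mm side, z its thickness
- coaster2_c (a point): Coaster 2 (number 3 from the top of the stack at the start): pale diatomite stone slab 100 x 62 x 12 mm, 100 g; point at its centre, x along its 100 mm side, z its thickness
- coaster3_c (a point): Coaster 3 (number 4 from the top of the stack at the start): pale diatomite stone slab 100 x 62 x 12 mm, 100 g; point at its centre, x along its 100 mm side, z its thickness
- coaster4_c (a point): Coaster 4 (bottom of the stack at the start): pale diatomite stone slab 100 x 62 x 12 mm, 100 g; point at its centre, x along its 100 mm side, z its thickness
- jar0_c (a point): Squat amber glass cream jar 0 with a black screw lid, closed, about 0.2 kg: body 60 mm across and 28 mm high, lid 57 mm across and 16 mm high above it, 44 mm in all; point at its centre, 22 mm above its underside, z up. May be absent
- bottle0_c (a point): Amber glass bottle 0 with a black screw cap, closed, about 0.24 kg: body 54 mm across up to 80 mm, then a shoulder and neck, cap 34 mm across from 100 to 130 mm, 130 mm in all; point at its centre, 65 mm above its underside, z up. May be absent
- jar1_c (a point): Squat amber glass cream jar 1 with a black screw lid, closed, about 0.2 kg: body 60 mm across and 28 mm high, lid 57 mm across and 16 mm high above it, 44 mm in all; point at its centre, 22 mm above its underside, z up. May be absent
- bottle1_c (a point): Amber glass bottle 1 with a black screw cap, closed, about 0.24 kg: body 54 mm across up to 80 mm, then a shoulder and neck, cap 34 mm across from 100 to 130 mm, 130 mm in all; point at its centre, 65 mm above its underside, z up. May be absent
- bowl_white: White ceramic bowl, 110 mm across, 45 mm high; leave alone. Origin at the centre of its underside, z up
- bowl_steel: Brushed steel bowl, 110 mm across, 45 mm high; leave alone. Origin at the centre of its underside, z up
- brush_holder: Yellow silicone makeup brush holder, 72 mm across, 85 mm high, with upright brushes up to 160 mm above the counter; leave alone. Origin at the centre of its underside, z up
- cap_case: Square plastic shower cap case, 106 x 106 x 39 mm, with a hinge and a clasp each standing out 6 mm; leave alone. Origin at the centre of its underside, z up
- compact: Compact mirror lying open: base 76 mm across and 10 mm high, the lid standing up from the hinge at its +x edge, leaning back, to about 90 mm height and 65 mm from the origin; leave alone. Origin at the centre of the base's underside, z up
- soap_dish: Ceramic soap dish 120 x 84 mm (long side x) with a bar of soap, 39 mm high in all; leave alone. Origin at the centre of its underside, z up
- tumbler: Glass tumbler 70 mm across, 95 mm high, with a toothbrush leaning in it to 190 mm, at the far edge of the counter; leave alone. Origin at the centre of its underside, z up
- hairbrush: Paddle hairbrush lying face down at the far edge, 220 mm long along y, 70 mm wide, 30 mm high; leave alone. Origin near the middle of its underside, z up
Not all that is in view belongs to the job. Leave any blue look-alike of the part that bears jar1_c alone.

How it is judged:
By the outcome, as a careful person would: the job done as asked, in the order asked, and still so for the second after the job is handed in, with the robot touching nothing.
Of jar0, jar1, bottle0, bottle1 only 3 to 4 are there at a start; the rules pass over those that are not, and their reading is None.
At some moment in a run one of jar0, jar1 may be knocked a few centimetres aside while the robot is not near it.
It also fails if it takes over 210 s, if anything falls off the work surface, if the arm or the gripper's body presses on something with over 40 N, if the wrist force passes 120 N, or if a joint passes its speed limit or range.

ROBOT

A 6-joint arm with a two-finger parallel gripper is mounted at the origin on the work surface. World frame = base frame: x ahead of the robot, y to its left, z up, the work surface at z = 0. Lengths are in m, angles in rad, forces in N, time in s.
With the tool pointing down it reaches from about 0.275 to 1 m from the base axis. Payload 8.4 kg.
Tool frame: the origin (TCP) lies on the centre line of the jaws, within the pads' length; the fingertips stand 25 mm ahead of it and the grasp point (between the pads) lies 6 mm ahead of it; z points along the fingers, y is the direction in which the jaws open and shut (so a half turn about z gives the same grasp; the last joint's range is limited). The gripper opens to 85 mm and grips with 20 to 120 N. Pads are 22 mm wide; open, the fingers measure 114 mm over their backs; the gripper's body (76 mm by 85 mm) begins 54 mm behind the grasp point. The pads swing forward as they close: fully open they stand 13 mm farther back than shut.
Start: joints at [1.315, 0.353, 1.633, -0, 1.155, -0.002], TCP at [0.157, 0.605, 0.256] pointing down, gripper open.
Joint ranges: [-2.63, 2.63], [-0.92, 2.1], [0.06, 2.66], [-1.3, 4.44], [0, 2.69], [-3.02, 3.02]. Speed limits (rad/s): [2.22, 2.22, 2.79, 3.14, 3.14, 3.14].

INTERFACE

Orientations are given as a rotation vector (axis times angle).
In Python, from bench import status, get_image, camera_params, ticket gives the robot as it stands.
- The arm moves only by the tool servo_tool, never from a script. Its argument "moves" is one flat list of numbers, 7 for each row, row after row: the shift along the tool's x, y, z in m, then the turn, a rotation vector about the tool's x, y, z in degrees, then the gripper's target within -1 to 1 (fully open at 1, half-way at 0, shut at -1). A call has 1 to 12 rows; each row is the pose to reach, as a shift and turn from the pose measured when the call began, along the tool's axes at that moment; what a row does not reach only later rows make up. A row lasts 1/10 s, in which the tool goes at most 50 mm and 8.59 degrees, less where a joint would pass 70% of its speed; a pose out of reach is approached as far as the arm can. A call with a gripper value outside its range is refused whole. The fingers move at their own pace and stop on an object; "newtons" is the grip in N (left out, the last holds). Time passes only in rows, so rows that repeat a pose let the fingers close. It gives the time, the measured TCP pose, the force and the opening at its end, in the units of the state.
- status.get_state(): the state, without advancing time (a new reading comes with each control period).
- get_image(name): name is "scene" or "top" or "wrist"; returns the picture (384x512x3 uint8, red, green, blue); there is no depth.
- camera_params(name): a dict with "vfov" (degrees; the focal length in pixels is half the picture's height over the tangent of half this angle, whatever the lens; pixels are square), "cx", "cy" (the principal point, pixels), "T" (4x4, takes a point from camera to world coordinates); the wrist camera has in their place "mount" (4x4, takes a point from camera to tool coordinates, whose origin is the TCP and whose axes are the flange's). Camera axes: x right, y down, z forward; pixel columns grow to the right and rows downward; lengths in m; the calibration is good to about 2 mm. The wrist camera is an equidistant fisheye: a pixel r from the principal point sees the ray r / f radians off the axis. A picture is of the moment at which its call begins: read the wrist's pose just before it. camera_params takes no time and is no camera call.
- ticket.close_job(): hands the job in, once; it reports no verdict.
The state is a dict: "clock": time; "q": joint angles; "joint_vel": joint speeds; "tau": joint torques, N m; "ee_pos": TCP position; "eef_rot": TCP orientation; "ft_force": force on the tool from outside, world axes, zero at the start; "ft_torque": the same for the moment, N m; "finger_gap": opening from 0.0 (shut) to 1.0 (fully open).
Only numpy, scipy, OpenCV 4.12 (cv2) and the standard library are available. Lean on these libraries where they do the work, as an engineer would, in place of code of your own. Each camera call takes 0.05 s, during which the arm holds its last target. There are 200 camera calls.

## Working session

There is one attempt and no reset: what is moved stays moved. The work goes in short steps, Python scripts to look and compute and a tool call to move; the robot and the scene stay as the last step left them, time stands still between calls to the robot, and variables do not carry over. Pictures are saved under pics/ and viewed, about 12 in all and at most 16, crops included, and the job is handed in when it is done.

Besides the shell and the picture viewer there is one more tool, called after "Request:" as a command line: name --argument value ..., lists and objects as JSON in quotes. servo_tool: Moves the arm, as the interface text tells. Its arguments: {"type":"object","properties":{"moves":{"type":"array","items":{"type":"number"}},"newtons":{"type":"number"}},"required":["moves"]}

```bash
ls; mkdir -p pics; python3 - <<'E'
from bench import status,get_image,camera_params
import cv2,numpy as np
np.set_printoptions(precision=4,suppress=True)
print(status.get_state())
for n in("scene","top","wrist"):
    print(n,camera_params(n)); cv2.imwrite(f"pics/{n}0.png",get_image(n)[:,:,::-1])
a=cv2.imread("pics/top0.png");cv2.imwrite("pics/top0b.png",cv2.resize(a,(800,600),interpolation=cv2.INTER_CUBIC))
E
```

```text
pics
{'clock': 0.0, 'q': array([ 1.3146,  0.3537,  1.6341,  0.    ,  1.1552, -0.0024]), 'joint_vel': array([ 0.0003, -0.0001, -0.0012, -0.0024, -0.001 , -0.    ]), 'tau': array([  0.0002, -60.5245, -34.2066,  -0.    ,   0.0094,  -0.    ]), 'ee_pos': array([0.1568, 0.6046, 0.2556]), 'eef_rot': array([-0.3976, -3.1161,  0.0022]), 'ft_force': array([-0.0493, -0.31  ,  0.4916]), 'ft_torque': array([0.0117, 0.0534, 0.0106]), 'finger_gap': 0.9990568502148096}
scene {'vfov': 42.69836855526623, 'cx': 254.0647502057342, 'cy': 197.55640583963563, 'T': array([[-0.8544,  0.3672, -0.3676,  1.0366],
       [ 0.5194,  0.5878, -0.6202,  0.904 ],
       [-0.0116, -0.7209, -0.6929,  1.079 ],
       [ 0.    ,  0.    ,  0.    ,  1.    ]])}
top {'vfov': 46.24652366199761, 'cx': 259.092147151482, 'cy': 188.5873398513375, 'T': array([[-0.0163, -0.983 ,  0.1828,  0.2969],
       [-0.9997,  0.0192,  0.0145, -0.0127],
       [-0.0178, -0.1825, -0.983 ,  1.2298],
       [ 0.    ,  0.    ,  0.    ,  1.    ]])}
wrist {'vfov': 65.70646984690485, 'cx': 258.6200210797012, 'cy': 191.63421007133675, 'mount': array([[-0.    , -0.9598, -0.2808,  0.0727],
       [ 1.    , -0.0003,  0.0011,  0.0022],
       [-0.0011, -0.2808,  0.9598, -0.1167],
       [ 0.    ,  0.    ,  0.    ,  1.    ]])}
```

View pics/top0b.png

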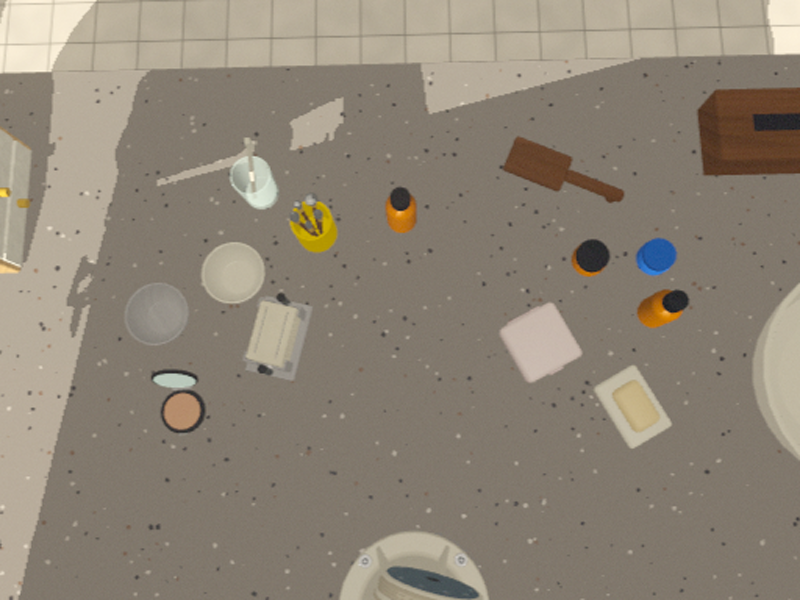

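View pics/scene0.png

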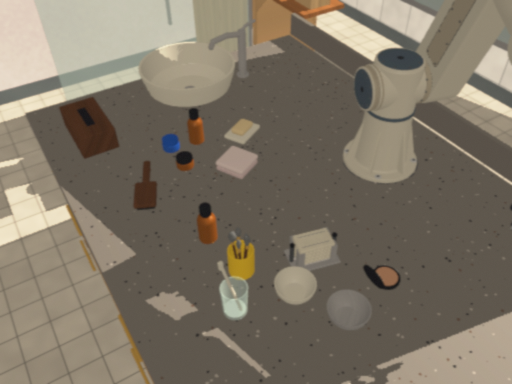

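The top view (800x600) shows the dispenser at (278,338), an amber jar at (590,258) and amber bottles at (401,210) and (660,310). The blue look-alike is at (657,255), and the middle of the counter is free. That makes three targets. The scene view agrees.

```bash
cat > h.py <<'E'
import numpy as np,cv2
from scipy.spatial.transform import Rotation as R
from bench import status,get_image,camera_params
np.set_printoptions(precision=4,suppress=True)
def cam(n,st=None):
    p=camera_params(n); f=192/np.tan(np.radians(p["vfov"]/2))
    if n=="wrist":
        T=np.eye(4);T[:3,:3]=R.from_rotvec(st["eef_rot"]).as_matrix();T[:3,3]=st["ee_pos"];T=T@p["mount"]
    else:T=p["T"]
    return f,p["cx"],p["cy"],T
def ray(uv,n,st=None):
    f,cx,cy,T=cam(n,st); uv=np.atleast_2d(np.asarray(uv,float)); d=(uv-[cx,cy])/f
    if n=="wrist":
        r=np.linalg.norm(d,axis=1,keepdims=True)+1e-9; v=np.c_[d/r*np.sin(r),np.cos(r)]
    else: v=np.c_[d,np.ones(len(d))]
    return T[:3,3],v@T[:3,:3].T
def plane(uv,z,n,st=None):
    o,v=ray(uv,n,st); return (o+v*((z-o[2])/v[:,2:]))[:,:2]
def proj(P,n,st=None):
    f,cx,cy,T=cam(n,st); c=(np.atleast_2d(P)-T[:3,3])@T[:3,:3]
    if n=="wrist":
        a=np.hypot(c[:,0],c[:,1]); return c[:,:2]/a[:,None]*np.arctan2(a,c[:,2])[:,None]*f+[cx,cy]
    return c[:,:2]/c[:,2:]*f+[cx,cy]
def blobs(m,amin=60):
    c,_=cv2.findContours(m.astype(np.uint8)*255,cv2.RETR_EXTERNAL,cv2.CHAIN_APPROX_NONE)
    return [k for k in c if cv2.contourArea(k)>amin]
def rect(c,z,n,st=None):
    p=plane(c.reshape(-1,2),z,n,st).astype(np.float32); (x,y),(w,h),a=cv2.minAreaRect(p*1000)
    if w<h:w,h,a=h,w,a+90
    return np.array([x,y,w,h,(a+90)%180-90])
def hsv(im): return cv2.cvtColor(im,cv2.COLOR_RGB2HSV)
def dark(im): return im.max(2)<60
def amber(im):
    h=hsv(im); return (h[...,0]<17)&(h[...,0]>3)&(h[...,1]>200)&(h[...,2]>120)
E
python3 - <<'E'
from h import *
im=cv2.imread("pics/top0.png")[:,:,::-1].copy(); h=hsv(im)
for c in blobs(amber(im),30): m=c.reshape(-1,2).mean(0); print("amber",m,cv2.contourArea(c),plane(m,.03,"top"))
for c in blobs(dark(im),30):
    (u,v),r=cv2.minEnclosingCircle(c); print("dark",u,v,r,[plane((u,v),z,"top")[0] for z in(.044,.13)])
s=cv2.imread("pics/scene0.png")[:,:,::-1].copy()
for c in blobs(amber(s),30): print("scene amber",c.reshape(-1,2).mean(0))
# coaster top: pale
print(im[213:220,172:182].mean((0,1)), im[190:200:3,150:200:3].max(2))
pale=(im.min(2)>170)
for c in blobs(pale,300): print("pale",rect(c,.076,"top"),c.reshape(-1,2).mean(0))
a=cv2.resize(im[165:260,60:230],(800,447),interpolation=cv2.INTER_CUBIC);cv2.imwrite("pics/disp.png",a[:,:,::-1])
E
```

```text
amber [417.5455 195.2468] 85.5 [[ 0.4935 -0.4209]]
dark 431.5 192.0 7.762187480926514 [array([ 0.4992, -0.4538]), array([ 0.4845, -0.4218])]
dark 378.83489990234375 163.34906005859375 10.186020851135254 [array([ 0.5803, -0.3194]), array([ 0.5598, -0.2972])]
dark 256.0 127.375 6.700146675109863 [array([0.6889, 0.0105]), array([0.6605, 0.0088])]
dark 496.5 77.5 15.182326316833496 [array([ 0.819 , -0.6612]), array([ 0.7811, -0.6142])]
[188.     179.2714 155.6429] [[177 178 174 190 131 132 144 154 151  70  61 110 132 128 131 130 130]
 [193 176 138 130 128 142 191 184 145 152  88  82 136 135 127 122 131]
 [127 126 131 133 130 150 189 183 190 190 191 185 167 144 149 157 153]
 [132 132 130 130 129 165 191 189 189 192 190 187 191 176 131 137 150]]
pale [ 428.3831 -218.1882   92.5439   91.5956   27.9483] [345.792 218.656]
pale [718.3148 259.9714  99.0035  69.1003  44.0137] [161.5103 114.9172]
pale [ 984.2537 -676.4451  107.4708   55.268    -6.2642] [502.068   16.5049]
pale [1001.4428  648.9778  172.1225  142.2852   88.3998] [24.6593 19.4396]
```

View pics/disp.png

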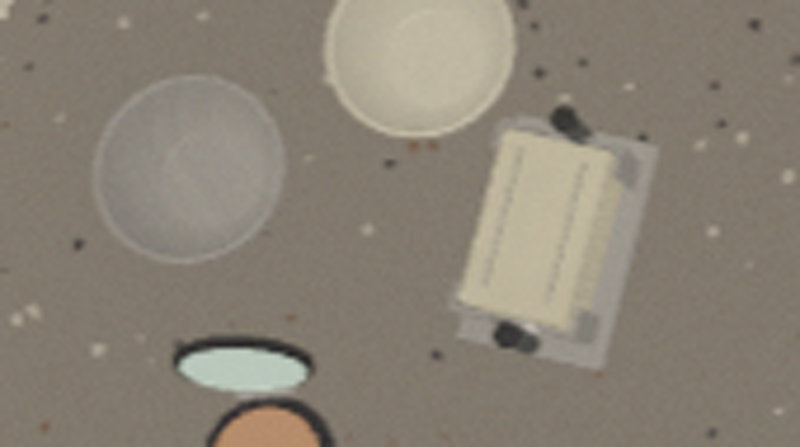

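```bash
cat >> h.py <<'E'
def go(x,y,z,jaw=None):
    """print tool-frame shift (m), turn (deg) to TCP x,y,z, tool down, jaw axis at world angle jaw deg (None: keep)"""
    s=status.get_state(); M=R.from_rotvec(s["eef_rot"]).as_matrix(); q=s["q"]
    cur=np.degrees(np.arctan2(M[1,1],M[0,1])); a=cur if jaw is None else jaw
    rad=np.degrees(np.arctan2(y,x)); neutral=rad+NEU
    if jaw is not None: a=neutral+(a-neutral+90)%180-90
    a=np.radians(a); yv=np.array([np.cos(a),np.sin(a),0]); zv=np.array([0,0,-1.]); W=np.c_[np.cross(yv,zv),yv,zv]
    sh=M.T@(np.array([x,y,z])-s["ee_pos"]); rv=np.degrees(R.from_matrix(M.T@W).as_rotvec())
    print("t%.1f shift"%s["clock"],sh.round(4),"turn",rv.round(2),"rows>=",round(max(np.linalg.norm(sh)/.05,np.linalg.norm(rv)/8.59),1),"jaw now %.1f"%cur)
E
python3 - <<'E'
import h;from h import *
s=status.get_state();M=R.from_rotvec(s["eef_rot"]).as_matrix();print(M)
NEU=np.degrees(np.arctan2(M[1,1],M[0,1])-s["q"][0]+s["q"][5]*0);print("NEU",NEU)
open("h.py","a").write(f"NEU={NEU:.2f}\n"); h.NEU=NEU
k=800/170
z=np.array([(508,128),(617,152),(572,328),(460,300)]); px=z/k+[60,165]
P=plane(px,.076,"top");print(P,P.mean(0)); d=(P[0]-P[3]+P[1]-P[2]);print("long ang",np.degrees(np.arctan2(d[1],d[0])),np.linalg.norm(d)/2)
la=np.degrees(np.arctan2(d[1],d[0]));c=P.mean(0)
# base rect check z=8
B=plane(np.array([(500,118),(658,147),(602,369),(457,335)])/k+[60,165],.008,"top");print(B.mean(0))
print("bowls",plane(np.array([(420,38),(190,168)])/k+[60,165],.045,"top"))
sc=512/800
for n,u,v,zz in [("case",540,342,.039),("soap",633,406,.03),("holder",318,238,.05),("blue",657,255,.044),("compact",182,411,.01),("brush",540,163,.03)]: print(n,plane((u*sc,v*sc),zz,"top")[0])
go(*c,.25,la+90)
E
```

```text
[[-0.968   0.2511 -0.0003]
 [ 0.2511  0.968  -0.0011]
 [ 0.     -0.0011 -1.    ]]
NEU 0.13845656784239677
[[0.5065 0.2429]
 [0.4918 0.1819]
 [0.3949 0.2055]
 [0.4113 0.2672]] [0.4511 0.2244]
long ang -14.001267398799177 0.09903634283235098
[0.4513 0.2294]
bowls [[0.5658 0.3017]
 [0.4925 0.4313]]
case [ 0.4322 -0.2232]
soap [ 0.3226 -0.3748]
holder [0.6194 0.154 ]
blue [ 0.5785 -0.4311]
compact [0.3274 0.3925]
brush [ 0.7554 -0.2414]
t0.1 shift [-0.3803 -0.2942  0.006 ] turn [-0.06 -0.   -0.54] rows>= 9.6 jaw now 75.5
```

Request:
servo_tool --moves '[-0.38,-0.294,0,0,0,0,1,-0.38,-0.294,0,0,0,0,1,-0.38,-0.294,0,0,0,0,1,-0.38,-0.294,0,0,0,0,1,-0.38,-0.294,0,0,0,0,1,-0.38,-0.294,0,0,0,0,1,-0.38,-0.294,0,0,0,0,1,-0.38,-0.294,0,0,0,0,1,-0.38,-0.294,0,0,0,0,1,-0.38,-0.294,0,0,0,0,1,-0.38,-0.294,0,0,0,0,1,-0.38,-0.294,0,0,0,0,1]' --newtons 30

```text
clock: 1.35
ee_pos: [0.4509, 0.2242, 0.2558]
eef_rot: [-0.401, -3.115, 0.002]
ft_force: [-1.2, -0.9, -1.2]
finger_gap: 1.0
```

```bash
python3 - <<'E'
from h import *
s=status.get_state();im=get_image("wrist");print(s["ee_pos"],s["joint_vel"].max())
cv2.imwrite("pics/w1.png",im[:,:,::-1]);np.save("w1.npy",np.r_[s["ee_pos"],s["eef_rot"]])
E
```

```text
[0.4509 0.2242 0.2558] 0.03632926719462909
```

View pics/w1.png

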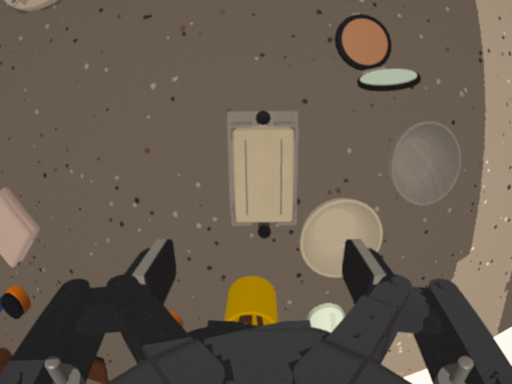

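The wrist view shows the pale coaster at about (264,174), square to the jaws. The spring tubes are at (263,117) and (264,231).

```bash
cat >> h.py <<'E'
def coaster_top(im,st,z=.076,near=None):
    h=hsv(im); v=im.astype(int)
    m=(v[...,0]-v[...,2]>22)&(im.min(2)>130)&(h[...,1]<90)
    m=cv2.morphologyEx(m.astype(np.uint8),cv2.MORPH_CLOSE,np.ones((5,5)))>0
    out=[]
    for c in blobs(m,1500):
        out.append((rect(c,z,"wrist",st),c.reshape(-1,2).mean(0)))
    return out
E
python3 - <<'E'
from h import *
im=cv2.imread("pics/w1.png")[:,:,::-1].copy();a=np.load("w1.npy");st=dict(ee_pos=a[:3],eef_rot=a[3:])
for r in coaster_top(im,st): print(*r)
# edges scan
print(im[174,222:308:2].astype(int)[:,[0,2]].T); print(im[105:240:3,264].astype(int)[:,0])
for uv in [(263,117),(264,231)]: print(plane(uv,.076,"wrist",st))
E
```

```text
[527.3931 296.4687  63.2279  62.7995 -69.3388] [331.7048 223.6872]
[[105 104 107 117 133 133 162 178 180 178 181 176 141 181 181 180 178 178
  177 180 180 179 174 177 179 179 178 178 180 147 170 179 179 178 178 169
  136 126 107 105 105 105 106]
 [ 81  80  81  94 111 110 118 129 129 129 131 128 111 132 131 129 129 129
  127 129 128 128 125 127 130 130 129 128 130 114 124 128 129 129 129 122
  109 104  81  81  80  79  82]]
[104 106  61  36  33  31  39 162 160 176 175 176 174 175 178 176 179 178
 179 179 176 179 179 179 179 179 180 177 178 178 178 177 176 175 175 176
 178 176 176 105  39  30  26  29  42]
[[0.3918 0.2465]]
[[0.5096 0.2172]]
```

```bash
sed -i 's/    m=(v\[...,0\]-v.*/    m=(v[...,0]-v[...,2]>36)\&(v[...,0]>145)\&(h[...,1]<100)/' h.py
python3 - <<'E'
from h import *
im=cv2.imread("pics/w1.png")[:,:,::-1].copy();a=np.load("w1.npy");st=dict(ee_pos=a[:3],eef_rot=a[3:])
for r in coaster_top(im,st): print(*r)
P=plane([(234.5,174),(293,174),(264,125),(264,222.5)],.076,"wrist",st);print(P,P[:2].mean(0),P[2:].mean(0),np.linalg.norm(P[0]-P[1]),np.linalg.norm(P[2]-P[3]))
go(.451,.231,.2,76)
E
```

```text
[539.5228 299.3552 100.5632  90.8837 -66.5355] [341.0264 236.1698]
[ 440.7804 -134.531   129.933    79.0114  -37.4608] [ 12.0925 227.2948]
[449.3825 231.8272 101.1058  61.0838 -14.199 ] [263.1531 174.2993]
[662.3702 551.3754 731.4838 197.2248   5.1876] [494.6571 180.818 ]
[[0.4405 0.2037]
 [0.4556 0.2618]
 [0.3998 0.2454]
 [0.4999 0.2197]] [0.4481 0.2327] [0.4498 0.2326] 0.060038456274278396 0.10339431181018313
t1.4 shift [0.001  0.0062 0.0558] turn [-0.07 -0.04 -0.58] rows>= 1.1 jaw now 75.4
```

```bash
python3 - <<'E'
from h import *
a=np.load("w1.npy");st=dict(ee_pos=a[:3],eef_rot=a[3:]);M=R.from_rotvec(a[3:]).as_matrix()
for zt in(.005,.012,.018,.025):
    print(zt,[proj(a[:3]+M@np.array([x,y,zt]),"wrist",st)[0].round(0) for x,y in[(.011,.0425),(.011,.057),(-.011,.0425),(.011,-.0425),(.011,-.057)]])
im=cv2.imread("pics/w1.png");cv2.imwrite("pics/tip.png",cv2.resize(im[220:320,110:410],(780,260),interpolation=cv2.INTER_CUBIC))
E
```

```text
0.005 [array([344., 245.]), array([372., 244.]), array([339., 284.]), array([164., 245.]), array([136., 243.])]
0.012 [array([340., 239.]), array([368., 238.]), array([336., 276.]), array([168., 238.]), array([141., 237.])]
0.018 [array([338., 234.]), array([364., 233.]), array([333., 271.]), array([171., 233.]), array([145., 233.])]
0.025 [array([334., 228.]), array([360., 228.]), array([330., 264.]), array([174., 228.]), array([149., 227.])]
```

View pics/tip.png

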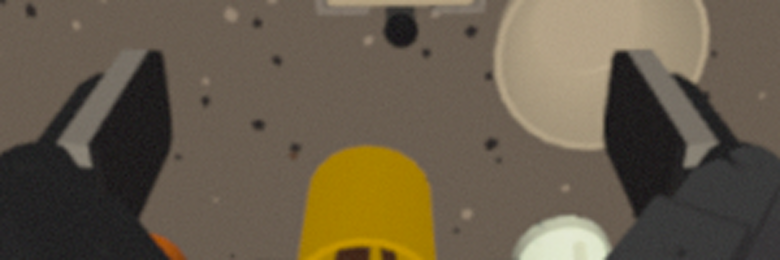

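Request:
servo_tool --moves '[0.0034,0.007,0.05,0,0,-0.4,1,0.0034,0.007,0.1,0,0,-0.4,1,0.0034,0.007,0.13,0,0,-0.4,1,0.0034,0.007,0.15,0,0,-0.4,1,0.0034,0.007,0.16,0,0,-0.4,1,0.0034,0.007,0.168,0,0,-0.4,1,0.0034,0.007,0.168,0,0,-0.4,1,0.0034,0.007,0.168,0,0,-0.4,-1,0.0034,0.007,0.168,0,0,-0.4,-1,0.0034,0.007,0.168,0,0,-0.4,-1,0.0034,0.007,0.168,0,0,-0.4,-1,0.0034,0.007,0.168,0,0,-0.4,-1]' --newtons 30

```text
clock: 2.6
ee_pos: [0.4486, 0.2316, 0.0883]
eef_rot: [-0.387, -3.117, 0.003]
ft_force: [-1.7, -5.6, 1.2]
finger_gap: 0.71
```

Request:
servo_tool --moves '[0,0,-0.01,0,0,0,-1,0,0,-0.02,0,0,0,-1,0,0,-0.04,0,0,0,-1,0,0,-0.07,0,0,0,-1,0,0,-0.1,0,0,0,-1,0,0,-0.12,0,0,0,-1,0,0,-0.12,0,0,0,-1,0,0,-0.12,0,0,0,-1]'

```text
clock: 3.4
ee_pos: [0.4489, 0.2321, 0.209]
eef_rot: [0.387, 3.117, -0.001]
ft_force: [-0.5, 0.2, -1.5]
finger_gap: 0.712
```

```bash
python3 - <<'E'
from h import *
s=status.get_state();im=get_image("wrist")
cv2.imwrite("pics/w2.png",im[:,:,::-1])
t=get_image("top");cv2.imwrite("pics/t2.png",t[:,:,::-1])
j=[(plane(cv2.minEnclosingCircle(c)[0],.044,"top")[0],cv2.minEnclosingCircle(c)[1]) for c in blobs(dark(t),30)];print(j)
print(s["ft_force"],s["finger_gap"]); go(.5,-.03,.16,90)
E
```

```text
[(array([ 0.498, -0.454]), 7.791285037994385), (array([ 0.5811, -0.3195]), 10.325051307678223), (array([0.69  , 0.0118]), 7.159010887145996), (array([ 0.819 , -0.6612]), 15.182326316833496)]
[-0.4608  0.1995 -1.5493] 0.7116462196470045
t3.5 shift [-0.1144 -0.2409  0.0481] turn [ -0.16   0.2  165.84] rows>= 19.3 jaw now 75.8
```

View pics/w2.png

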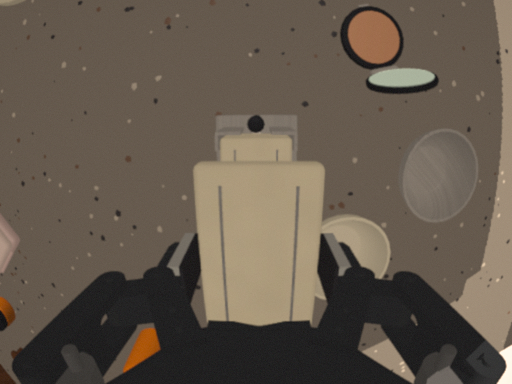

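Request:
servo_tool --moves '[-0.114,-0.241,0,0,0,0,-1,-0.114,-0.241,0,0,0,0,-1,-0.114,-0.241,0,0,0,0,-1,-0.114,-0.241,0,0,0,0,-1,-0.114,-0.241,0,0,0,0,-1,-0.114,-0.241,0.03,0,0,0,-1,-0.114,-0.241,0.07,0,0,0,-1,-0.114,-0.241,0.11,0,0,0,-1,-0.114,-0.241,0.14,0,0,0,-1,-0.114,-0.241,0.16,0,0,0,-1,-0.114,-0.241,0.17,0,0,0,-1,-0.114,-0.241,0.175,0,0,0,-1]'

```text
clock: 4.7
ee_pos: [0.4984, -0.0303, 0.0317]
eef_rot: [-0.387, -3.113, 0.004]
ft_force: [0.1, 0.4, -0.6]
finger_gap: 0.711
```

Request:
servo_tool --moves '[0,0,0.004,0,0,0,-1,0,0,0.006,0,0,0,-1,0,0,0.008,0,0,0,-1,0,0,0.008,0,0,0,-1]'

```text
clock: 5.1
ee_pos: [0.4987, -0.0302, 0.0254]
eef_rot: [-0.386, -3.114, 0.004]
ft_force: [-5.3, 0.9, 16.4]
finger_gap: 0.713
```

Request:
servo_tool --moves '[0,0,-0.001,0,0,0,1,0,0,-0.001,0,0,0,1,0,0,-0.001,0,0,0,1,0,0,-0.001,0,0,0,1,0,0,-0.02,0,0,0,1,0,0,-0.05,0,0,0,1,0,0,-0.1,0,0,0,1,0,0,-0.15,0,0,0,1,0,0,-0.19,0,0,0,1,0,0,-0.19,0,0,0,1,0,0,-0.19,0,0,0,1]'

```text
clock: 6.2
ee_pos: [0.4998, -0.0298, 0.2162]
eef_rot: [-0.386, -3.116, 0.004]
ft_force: [-0.3, 1.1, -0.7]
finger_gap: 1.001
```

```bash
python3 - <<'E'
from h import *
s=status.get_state();im=get_image("wrist");cv2.imwrite("pics/w3.png",im[:,:,::-1])
print(s["ee_pos"],s["finger_gap"])
for r in coaster_top(im,s,.012): print(*r)
t=get_image("top")
for c in blobs(dark(t),30): print(plane(cv2.minEnclosingCircle(c)[0],.044,"top")[0],cv2.minEnclosingCircle(c)[1])
go(.578,-.318,.216)
E
```

```text
[ 0.4998 -0.0298  0.2162] 1.0007342593670587
[501.2167 -28.2936  98.5048  61.0645 -14.1391] [258.5568 172.4359]
[ 433.7665 -231.6413  123.5192  118.593   -62.6189] [ 90.1311 161.5805]
[514.2921 271.6139 247.6854 132.6299  -0.5702] [483.5594 120.2808]
[0.3274 0.3817] 14.013641357421875
[ 0.4978 -0.455 ] 8.139510154724121
[ 0.5807 -0.3194] 10.335801124572754
[ 0.819  -0.6612] 15.182326316833496
t6.3 shift [-0.1474 -0.2602 -0.0017] turn [-0.19 -0.31 -0.  ] rows>= 6.0 jaw now 75.9
```

Request:
servo_tool --moves '[-0.147,-0.26,0,0,0,0,1,-0.147,-0.26,0,0,0,0,1,-0.147,-0.26,0,0,0,0,1,-0.147,-0.26,0,0,0,0,1,-0.147,-0.26,0,0,0,0,1,-0.147,-0.26,0,0,0,0,1,-0.147,-0.26,0,0,0,0,1,-0.147,-0.26,0,0,0,0,1,-0.147,-0.26,0,0,0,0,1]'

```text
clock: 7.2
ee_pos: [0.5767, -0.3166, 0.2125]
eef_rot: [-0.385, -3.109, 0.002]
ft_force: [-1.0, -0.0, -0.7]
finger_gap: 1.0
```

```bash
python3 - <<'E'
from h import *
s=status.get_state();im=get_image("wrist");cv2.imwrite("pics/w4.png",im[:,:,::-1])
print(s["ee_pos"],s["joint_vel"].max())
for c in blobs(dark(im),100):
    (u,v),r=cv2.minEnclosingCircle(c); print((u,v),r,plane((u,v),.044,"wrist",s)[0],rect(c,.044,"wrist",s))
E
```

```text
[ 0.5767 -0.3166  0.2125] 0.01446745800891025
(249.5, 366.0) 250.07859802246094 [ 0.8284 -0.3909] [ 815.2634 -479.4153 1146.5928  412.1622   79.88  ]
(255.7613525390625, 185.58201599121094) 27.30438995361328 [ 0.5795 -0.3181] [ 580.0657 -318.0404   54.6221   53.9925  -14.137 ]
(95.79376983642578, 129.94300842285156) 24.869890213012695 [ 0.4781 -0.4679] [ 477.184  -469.5324   64.1338   45.4561   77.882 ]
```

View pics/w4.png

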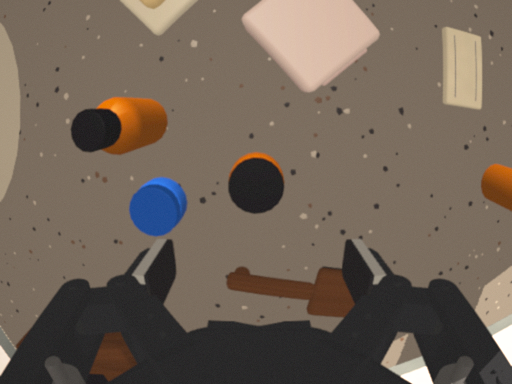

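Request:
servo_tool --moves '[-0.003,-0.001,0.05,0,0,0,1,-0.003,-0.001,0.1,0,0,0,1,-0.003,-0.001,0.14,0,0,0,1,-0.003,-0.001,0.17,0,0,0,1,-0.003,-0.001,0.185,0,0,0,1,-0.003,-0.001,0.185,0,0,0,1,-0.003,-0.001,0.185,0,0,0,0.3,-0.003,-0.001,0.185,0,0,0,-1,-0.003,-0.001,0.185,0,0,0,-1,-0.003,-0.001,0.185,0,0,0,-1,-0.003,-0.001,0.185,0,0,0,-1,-0.003,-0.001,0.185,0,0,0,-1]' --newtons 30

```text
clock: 8.45
ee_pos: [0.5795, -0.3188, 0.0304]
eef_rot: [-0.385, -3.113, 0.004]
ft_force: [0.3, 2.2, 6.6]
finger_gap: 0.691
```

Request:
servo_tool --moves '[0,0,-0.005,0,0,0,-1,0,0,-0.02,0,0,0,-1,0,0,-0.05,0,0,0,-1,0,0,-0.09,0,0,0,-1,0,0,-0.1,0,0,0,-1,0,0,-0.1,0,0,0,-1]'

```text
clock: 9.05
ee_pos: [0.5813, -0.3193, 0.1336]
eef_rot: [0.385, 3.118, -0.007]
ft_force: [-0.2, -0.4, -1.9]
finger_gap: 0.688
```

```bash
python3 - <<'E'
from h import *
s=status.get_state();print(s["ee_pos"],s["ft_force"],s["finger_gap"])
go(.5005,-.029,s["ee_pos"][2])
E
```

```text
[ 0.5813 -0.3193  0.1336] [-0.1743 -0.382  -1.9073] 0.6879187232246556
t9.1 shift [ 0.149   0.2619 -0.0013] turn [-0.26  0.03  0.  ] rows>= 6.0 jaw now 75.9
```

Request:
servo_tool --moves '[0.149,0.262,0,0,0,0,-1,0.149,0.262,0,0,0,0,-1,0.149,0.262,0,0,0,0,-1,0.149,0.262,0,0,0,0,-1,0.149,0.262,0,0,0,0,-1,0.149,0.262,0,0,0,0,-1,0.149,0.262,0,0,0,0,-1,0.149,0.262,0.03,0,0,0,-1,0.149,0.262,0.06,0,0,0,-1,0.149,0.262,0.075,0,0,0,-1,0.149,0.262,0.082,0,0,0,-1,0.149,0.262,0.085,0,0,0,-1]'

```text
clock: 10.25
ee_pos: [0.4998, -0.0296, 0.0463]
eef_rot: [-0.385, -3.116, 0.007]
ft_force: [-0.6, -0.4, -1.4]
finger_gap: 0.688
```

Request:
servo_tool --moves '[0,0,0.002,0,0,0,-1,0,0,0.004,0,0,0,-1,0,0,0.004,0,0,0,-1]'

```text
clock: 10.55
ee_pos: [0.5001, -0.0297, 0.0427]
eef_rot: [-0.386, -3.117, 0.007]
ft_force: [-0.2, 0.1, -1.1]
finger_gap: 0.689
```

Request:
servo_tool --moves '[0,0,0.0015,0,0,0,-1,0,0,0.0025,0,0,0,-1]'

```text
clock: 10.75
ee_pos: [0.5003, -0.0297, 0.0422]
eef_rot: [-0.386, -3.117, 0.007]
ft_force: [-12.4, 0.7, 43.6]
finger_gap: 0.689
```

Request:
servo_tool --moves '[0,0,-0.0005,0,0,0,-1,0,0,-0.0005,0,0,0,1,0,0,-0.0005,0,0,0,1,0,0,-0.0005,0,0,0,1,0,0,-0.01,0,0,0,1,0,0,-0.04,0,0,0,1,0,0,-0.09,0,0,0,1,0,0,-0.14,0,0,0,1,0,0,-0.17,0,0,0,1,0,0,-0.17,0,0,0,1]'

```text
clock: 11.75
ee_pos: [0.5031, -0.0291, 0.2173]
eef_rot: [0.385, 3.11, -0.006]
ft_force: [0.5, -0.8, -0.3]
finger_gap: 0.996
```

```bash
python3 - <<'E'
from h import *
s=status.get_state();im=get_image("wrist");cv2.imwrite("pics/w5.png",im[:,:,::-1])
print(s["ee_pos"])
for c in blobs(dark(im),100):
    (u,v),r=cv2.minEnclosingCircle(c); print((u,v),r,plane((u,v),.056,"wrist",s)[0])
for r in coaster_top(im,s,.012): print(*r)
go(.4494,.2318,.216)
E
```

```text
[ 0.5031 -0.0291  0.2173]
(255.5, 375.0) 255.6253204345703 [ 0.7768 -0.1004]
(257.7861022949219, 180.0100860595703) 28.42450523376465 [ 0.5017 -0.0275]
(465.0, 138.0) 19.646982192993164 [0.5087 0.2078]
(476.0, 31.5) 11.10190200805664 [0.3912 0.2515]
[ 433.3833 -231.5029  124.3664  119.3891  -62.4631] [ 89.4291 157.1903]
[514.323  271.7845 250.679  133.9492  -0.506 ] [482.6752 116.391 ]
t11.8 shift [ 0.1144  0.2402 -0.0026] turn [-0.22  0.27  0.  ] rows>= 5.3 jaw now 75.9
```

View pics/w5.png

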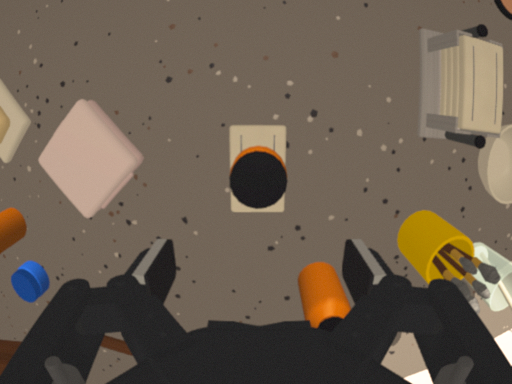

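The jar stands on the middle of its coaster, with the lid measured at (0.5017,-0.0275) and the coaster at (0.501,-0.0283). Next is the second coaster.

Request:
servo_tool --moves '[0.114,0.24,0,0,0,0,1,0.114,0.24,0,0,0,0,1,0.114,0.24,0,0,0,0,1,0.114,0.24,0,0,0,0,1,0.114,0.24,0,0,0,0,1,0.114,0.24,0,0,0,0,1,0.114,0.24,0,0,0,0,1,0.114,0.24,0,0,0,0,1]'

```text
clock: 12.6
ee_pos: [0.4492, 0.2308, 0.2124]
eef_rot: [0.384, 3.115, -0.009]
ft_force: [0.5, -0.3, -0.7]
finger_gap: 1.003
```

```bash
python3 - <<'E'
from h import *
s=status.get_state();im=get_image("wrist");cv2.imwrite("pics/w6.png",im[:,:,::-1])
print(s["ee_pos"])
for r in coaster_top(im,s,.076): print(*r)
go(.4494,.2318,.088,75.8)
E
```

```text
[0.4492 0.2308 0.2124]
[536.9403 297.4857  98.0601  89.1521 -55.2007] [343.5759 252.3228]
[449.219  231.8333 101.51    60.9793 -14.0033] [257.9286 187.0268]
[616.2994 522.7195 620.8271 147.6029   5.9594] [502.0784 182.3529]
t12.7 shift [0.0009 0.002  0.1246] turn [-0.3   0.21  0.08] rows>= 2.5 jaw now 75.9
```

Size and position confirm the next coaster is at 76 mm. I'll also remove the small tilt.

Request:
servo_tool --moves '[0.001,0.002,0.05,-0.3,0.2,0,1,0.001,0.002,0.08,-0.3,0.2,0,1,0.001,0.002,0.1,-0.3,0.2,0,1,0.001,0.002,0.115,-0.3,0.2,0,1,0.001,0.002,0.1245,-0.3,0.2,0,1,0.001,0.002,0.1245,-0.3,0.2,0,1,0.001,0.002,0.1245,-0.3,0.2,0,-1,0.001,0.002,0.1245,-0.3,0.2,0,-1,0.001,0.002,0.1245,-0.3,0.2,0,-1,0.001,0.002,0.1245,-0.3,0.2,0,-1,0.001,0.002,0.1245,-0.3,0.2,0,-1]' --newtons 30

```text
clock: 13.75
ee_pos: [0.4495, 0.2315, 0.0886]
eef_rot: [0.385, 3.117, -0.001]
ft_force: [1.4, -4.8, 3.8]
finger_gap: 0.709
```

Request:
servo_tool --moves '[0,0,-0.01,0,0,0,-1,0,0,-0.02,0,0,0,-1,0,0,-0.04,0,0,0,-1,0,0,-0.07,0,0,0,-1,0,0,-0.1,0,0,0,-1,0,0,-0.12,0,0,0,-1,0,0,-0.12,0,0,0,-1,0,0,-0.12,0,0,0,-1]'

```text
clock: 14.55
ee_pos: [0.4494, 0.2318, 0.2091]
eef_rot: [0.385, 3.116, 0.001]
ft_force: [0.6, 0.2, -1.0]
finger_gap: 0.711
```

```bash
python3 - <<'E'
from h import *
s=status.get_state();print(s["ee_pos"],s["ft_force"],s["finger_gap"])
im=get_image("wrist");cv2.imwrite("pics/w7.png",im[:,:,::-1]);go(.36,-.06,.032)
E
```

```text
[0.4494 0.2318 0.2091] [ 0.5857  0.1674 -1.0123] 0.7106306376766046
t14.6 shift [ 0.0155 -0.3043  0.1764] turn [-0.01  0.04  0.  ] rows>= 7.0 jaw now 75.9
```

View pics/w7.png

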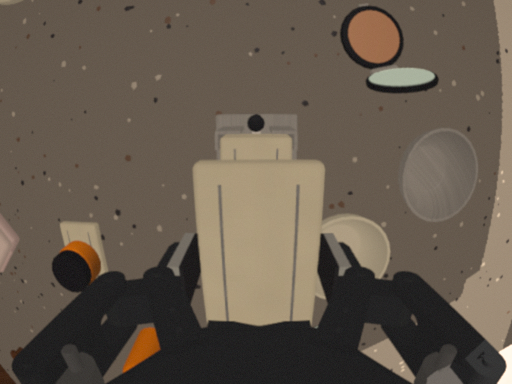

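Request:
servo_tool --moves '[0.0155,-0.304,0,0,0,0,-1,0.0155,-0.304,0,0,0,0,-1,0.0155,-0.304,0,0,0,0,-1,0.0155,-0.304,0,0,0,0,-1,0.0155,-0.304,0,0,0,0,-1,0.0155,-0.304,0,0,0,0,-1,0.0155,-0.304,0.05,0,0,0,-1,0.0155,-0.304,0.1,0,0,0,-1,0.0155,-0.304,0.14,0,0,0,-1,0.0155,-0.304,0.165,0,0,0,-1,0.0155,-0.304,0.175,0,0,0,-1,0.0155,-0.304,0.179,0,0,0,-1]'

```text
clock: 15.8
ee_pos: [0.3589, -0.0595, 0.0282]
eef_rot: [-0.385, -3.115, 0.0]
ft_force: [0.6, 0.8, -0.5]
finger_gap: 0.712
```

Request:
servo_tool --moves '[0,0,0.002,0,0,0,-1,0,0,0.003,0,0,0,-1,0,0,0.004,0,0,0,-1,0,0,0.004,0,0,0,-1]'

```text
clock: 16.2
ee_pos: [0.3596, -0.0595, 0.0254]
eef_rot: [-0.385, -3.117, 0.001]
ft_force: [-2.6, 1.4, 10.2]
finger_gap: 0.711
```

Request:
servo_tool --moves '[0,0,-0.0005,0,0,0,1,0,0,-0.0005,0,0,0,1,0,0,-0.0005,0,0,0,1,0,0,-0.0005,0,0,0,1,0,0,-0.02,0,0,0,1,0,0,-0.05,0,0,0,1,0,0,-0.1,0,0,0,1,0,0,-0.15,0,0,0,1,0,0,-0.2,0,0,0,1,0,0,-0.24,0,0,0,1,0,0,-0.24,0,0,0,1,0,0,-0.24,0,0,0,1]'

```text
clock: 17.4
ee_pos: [0.36, -0.0595, 0.266]
eef_rot: [0.385, 3.117, -0.001]
ft_force: [-0.4, -0.1, -0.6]
finger_gap: 0.998
```

```bash
python3 - <<'E'
from h import *
s=status.get_state();im=get_image("wrist");cv2.imwrite("pics/w8.png",im[:,:,::-1])
print(s["ee_pos"],s["finger_gap"])
for r in coaster_top(im,s,.012): print(*r)
go(.66,.009,.27)
E
```

```text
[ 0.36   -0.0595  0.266 ] 0.998241830846409
[ 437.7097 -229.1534  123.9436  115.9084  -62.5132] [160.4906 238.3858]
[533.9519 293.6566 248.3866 132.5812  16.1975] [483.1551 206.6962]
[ 322.4128 -374.1166  119.4187   89.7673   28.8272] [ 57.2246 189.7161]
[362.1153 -54.3591  99.3411  67.3541 -13.8677] [259.3158 164.247 ]
t17.4 shift [-0.2751  0.1395 -0.0056] turn [-0.03 -0.07 -0.  ] rows>= 6.2 jaw now 75.9
```

Request:
servo_tool --moves '[-0.275,0.139,0,0,0,0,1,-0.275,0.139,0,0,0,0,1,-0.275,0.139,0,0,0,0,1,-0.275,0.139,0,0,0,0,1,-0.275,0.139,0,0,0,0,1,-0.275,0.139,0,0,0,0,1,-0.275,0.139,0,0,0,0,1,-0.275,0.139,0,0,0,0,1,-0.275,0.139,0,0,0,0,1,-0.275,0.139,0,0,0,0,1]'

```text
clock: 18.45
ee_pos: [0.6582, 0.0082, 0.2638]
eef_rot: [-0.385, -3.115, 0.001]
ft_force: [-0.3, -0.6, 0.1]
finger_gap: 1.0
```

```bash
python3 - <<'E'
from h import *
s=status.get_state();im=get_image("wrist");cv2.imwrite("pics/w9.png",im[:,:,::-1])
print(s["ee_pos"],s["joint_vel"].max())
for c in blobs(dark(im),100):
    (u,v),r=cv2.minEnclosingCircle(c); print((u,v),r,plane((u,v),.13,"wrist",s)[0],rect(c,.13,"wrist",s))
w=cv2.imread("pics/w8.png"); print(w[164,220:300:2][:,[2,0]].T.astype(int)); 
cv2.imwrite("pics/v9.png",np.hstack([w[60:260,130:390],im[100:300,130:390][:,:,::-1]]))
E
```

```text
[0.6582 0.0082 0.2638] 0.00021597709667223734
(42.5, 374.0454406738281) 13.055143356323242 [ 0.8894 -0.438 ] [ 900.3959 -444.0852  118.5633   34.1989  -56.7808]
(279.0, 369.5) 232.39254760742188 [ 0.8895 -0.0213] [896.7817  81.7532 899.351  314.8801  67.6245]
(262.5, 194.26922607421875) 20.038888931274414 [0.6621 0.0131] [662.692   12.992   35.9264  31.0478 -14.0758]
(191.5, 50.0) 24.824481964111328 [ 0.5249 -0.0142] [524.4832 -14.4511  43.212   41.7393  11.9442]
(395.5, 18.0) 16.101341247558594 [0.5314 0.1692] [531.863  170.1004  36.2283  10.4539 -63.5891]
[[101  77 105 110 111 112 109 129 185 188 187 191 156 180 191 190 189 190
  189 185 188 185 186 186 185 190 158 177 189 187 188 173 112 113 110 114
  114 113 111 114]
 [ 77  61  80  85  87  85  84  98 134 136 135 137 121 132 138 136 136 135
  136 132 135 133 134 134 133 136 120 129 137 136 136 126  85  87  84  88
   88  87  85  88]]
```

View pics/v9.png

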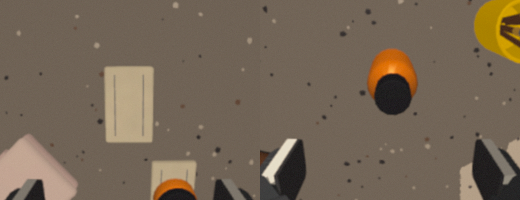

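Request:
servo_tool --moves '[-0.003,0.0052,0.05,0,0,0,1,-0.003,0.0052,0.09,0,0,0,1,-0.003,0.0052,0.12,0,0,0,1,-0.003,0.0052,0.132,0,0,0,1,-0.003,0.0052,0.137,0,0,0,1,-0.003,0.0052,0.137,0,0,0,0.3,-0.003,0.0052,0.137,0,0,0,-0.1,-0.003,0.0052,0.137,0,0,0,-1,-0.003,0.0052,0.137,0,0,0,-1,-0.003,0.0052,0.137,0,0,0,-1,-0.003,0.0052,0.137,0,0,0,-1,-0.003,0.0052,0.137,0,0,0,-1]' --newtons 35

```text
clock: 19.7
ee_pos: [0.6632, 0.0122, 0.1288]
eef_rot: [0.385, 3.118, -0.001]
ft_force: [-1.9, -1.8, 6.6]
finger_gap: 0.383
```

Request:
servo_tool --moves '[0,0,-0.005,0,0,0,-1,0,0,-0.02,0,0,0,-1,0,0,-0.05,0,0,0,-1,0,0,-0.08,0,0,0,-1,0,0,-0.09,0,0,0,-1,0,0,-0.09,0,0,0,-1]'

```text
clock: 20.3
ee_pos: [0.6642, 0.0123, 0.221]
eef_rot: [0.385, 3.114, 0.0]
ft_force: [-0.4, -0.5, -2.2]
finger_gap: 0.38
```

```bash
python3 - <<'E'
from h import *
s=status.get_state();print(s["ee_pos"],s["ft_force"],s["finger_gap"])
im=cv2.imread("pics/w8.png")[:,:,::-1].copy();st=dict(ee_pos=np.array([.36,-.0595,.266]),eef_rot=np.array([.385,3.117,-.001]))
v=im.astype(int);m=((v[...,0]-v[...,2]>36)&(v[...,0]>145)).astype(np.uint8);m=cv2.morphologyEx(m,cv2.MORPH_CLOSE,np.ones((5,5)));m=cv2.morphologyEx(m,cv2.MORPH_OPEN,np.ones((9,9)))
for c in blobs(m>0,1000): print(rect(c,.012,"wrist",st))
go(.36,-.059,s["ee_pos"][2])
E
```

```text
[0.6642 0.0123 0.221 ] [-0.399  -0.4739 -2.2251] 0.3802309922551329
[476.1577 -22.6628  61.3863  54.0365  77.0369]
[ 437.5135 -229.1126  123.7338  115.9038  -62.5024]
[ 322.7661 -375.5146  119.2153   92.4293   28.701 ]
[533.6825 294.6783 248.5937 129.4488  17.168 ]
[361.2491 -57.3721  99.1966  61.3882 -14.0147]
t20.3 shift [ 0.2777 -0.1433 -0.0011] turn [ 0.03  0.22 -0.  ] rows>= 6.2 jaw now 75.9
```

Request:
servo_tool --moves '[0.277,-0.142,0,0,0,0,-1,0.277,-0.142,0,0,0,0,-1,0.277,-0.142,0,0,0,0,-1,0.277,-0.142,0,0,0,0,-1,0.277,-0.142,0,0,0,0,-1,0.277,-0.142,0,0,0,0,-1,0.277,-0.142,0,0,0,0,-1,0.277,-0.142,0.02,0,0,0,-1,0.277,-0.142,0.045,0,0,0,-1,0.277,-0.142,0.065,0,0,0,-1,0.277,-0.142,0.073,0,0,0,-1,0.277,-0.142,0.076,0,0,0,-1]'

```text
clock: 21.5
ee_pos: [0.3605, -0.0578, 0.1428]
eef_rot: [0.385, 3.117, 0.0]
ft_force: [0.6, -0.1, -1.9]
finger_gap: 0.388
```

Request:
servo_tool --moves '[0,0,0.001,0,0,0,-1,0,0,0.002,0,0,0,-1,0,0,0.003,0,0,0,-1,0,0,0.003,0,0,0,-1]'

```text
clock: 21.9
ee_pos: [0.3618, -0.058, 0.1409]
eef_rot: [0.385, 3.114, -0.0]
ft_force: [0.2, -0.9, 6.1]
finger_gap: 0.384
```

Request:
servo_tool --moves '[0,0,0,0,0,0,-0.1,0,0,0,0,0,0,0.3,0,0,0,0,0,0,1,0,0,0,0,0,0,1,0,0,-0.01,0,0,0,1,0,0,-0.03,0,0,0,1,0,0,-0.07,0,0,0,1,0,0,-0.11,0,0,0,1,0,0,-0.13,0,0,0,1,0,0,-0.13,0,0,0,1]'

```text
clock: 22.9
ee_pos: [0.3629, -0.0582, 0.2743]
eef_rot: [0.384, 3.108, -0.0]
ft_force: [0.6, -0.3, -0.8]
finger_gap: 0.997
```

```bash
python3 - <<'E'
from h import *
s=status.get_state();im=get_image("wrist");cv2.imwrite("pics/w10.png",im[:,:,::-1])
print(s["ee_pos"],s["finger_gap"])
for c in blobs(dark(im),100):
    print(rect(c,.142,"wrist",s))
go(.4494,.2318,.27)
E
```

```text
[ 0.3629 -0.0582  0.2743] 0.9974775011930667
[445.8409 -30.3916  44.3032  39.3902   3.669 ]
[ 602.6235 -133.0637 1152.2902  403.2208   76.4744]
[364.1735 -56.4058  35.5557  31.533  -14.1229]
[365.3903 166.8366  46.6283   9.7106  73.9269]
[312.1781 227.4537  46.931   23.2987 -12.1321]
t22.9 shift [-0.0143  0.3024  0.0027] turn [ 0.05  0.42 -0.  ] rows>= 6.1 jaw now 75.9
```

View pics/w10.png

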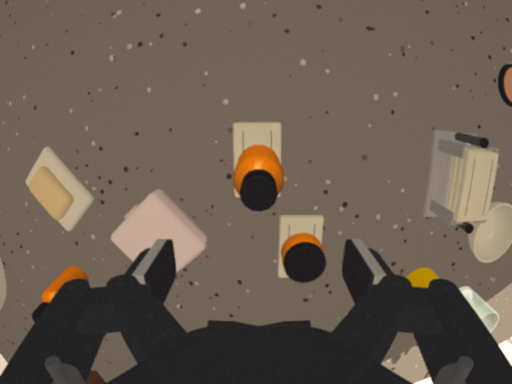

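Bottle 0 stands on its coaster, about 3 mm off centre. Third coaster next.

Request:
servo_tool --moves '[-0.0143,0.3024,0,0,0.4,0,1,-0.0143,0.3024,0,0,0.4,0,1,-0.0143,0.3024,0,0,0.4,0,1,-0.0143,0.3024,0,0,0.4,0,1,-0.0143,0.3024,0,0,0.4,0,1,-0.0143,0.3024,0.02,0,0.4,0,1,-0.0143,0.3024,0.05,0,0.4,0,1,-0.0143,0.3024,0.06,0,0.4,0,1,-0.0143,0.3024,0.06,0,0.4,0,1]'

```text
clock: 23.85
ee_pos: [0.4478, 0.2304, 0.2103]
eef_rot: [-0.384, -3.113, 0.005]
ft_force: [-0.1, -0.3, -0.2]
finger_gap: 0.998
```

```bash
python3 - <<'E'
from h import *
s=status.get_state();im=get_image("wrist");cv2.imwrite("pics/w11.png",im[:,:,::-1])
print(s["ee_pos"])
for r in coaster_top(im,s,.076): print(*r)
go(.4494,.2318,.088,75.8)
E
```

```text
[0.4478 0.2304 0.2103]
[535.2632 299.0439 102.2217  89.5585 -56.4105] [345.3818 253.8273]
[450.0315 231.6918 101.1267  61.0724 -13.9931] [258.273  190.2967]
[609.5614 521.2826 612.2664 145.3033   5.4776] [502.2712 182.2086]
t23.9 shift [-0.0005  0.0016  0.1239] turn [-0.09 -0.12  0.09] rows>= 2.5 jaw now 75.9
```

Request:
servo_tool --moves '[-0.0005,0.0016,0.05,0,0,0,1,-0.0005,0.0016,0.08,0,0,0,1,-0.0005,0.0016,0.1,0,0,0,1,-0.0005,0.0016,0.115,0,0,0,1,-0.0005,0.0016,0.1225,0,0,0,1,-0.0005,0.0016,0.1225,0,0,0,1,-0.0005,0.0016,0.1225,0,0,0,-1,-0.0005,0.0016,0.1225,0,0,0,-1,-0.0005,0.0016,0.1225,0,0,0,-1,-0.0005,0.0016,0.1225,0,0,0,-1,-0.0005,0.0016,0.1225,0,0,0,-1]' --newtons 30

```text
clock: 25.0
ee_pos: [0.4495, 0.2315, 0.0899]
eef_rot: [-0.385, -3.116, 0.003]
ft_force: [0.6, -6.1, 2.6]
finger_gap: 0.713
```

Request:
servo_tool --moves '[0,0,-0.01,0,0,0,-1,0,0,-0.02,0,0,0,-1,0,0,-0.04,0,0,0,-1,0,0,-0.07,0,0,0,-1,0,0,-0.1,0,0,0,-1,0,0,-0.12,0,0,0,-1,0,0,-0.12,0,0,0,-1,0,0,-0.12,0,0,0,-1]'

```text
clock: 25.8
ee_pos: [0.4498, 0.2319, 0.2104]
eef_rot: [-0.385, -3.117, 0.001]
ft_force: [-0.5, -0.7, -2.0]
finger_gap: 0.71
```

```bash
python3 - <<'E'
from h import *
s=status.get_state();print(s["ee_pos"],s["ft_force"],s["finger_gap"])
im=get_image("wrist");cv2.imwrite("pics/w12.png",im[:,:,::-1]);go(.33,.09,.032,75.9)
E
```

```text
[0.4498 0.2319 0.2104] [-0.5316 -0.6579 -2.0215] 0.7097222017015737
t25.9 shift [ 0.081 -0.166  0.178] turn [-0.11 -0.1   0.01] rows>= 5.1 jaw now 75.9
```

View pics/w12.png

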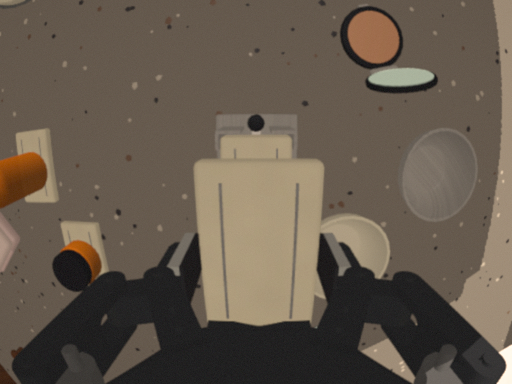

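Request:
servo_tool --moves '[0.081,-0.166,0,0,0,0,-1,0.081,-0.166,0,0,0,0,-1,0.081,-0.166,0,0,0,0,-1,0.081,-0.166,0,0,0,0,-1,0.081,-0.166,0,0,0,0,-1,0.081,-0.166,0.05,0,0,0,-1,0.081,-0.166,0.1,0,0,0,-1,0.081,-0.166,0.14,0,0,0,-1,0.081,-0.166,0.165,0,0,0,-1,0.081,-0.166,0.175,0,0,0,-1,0.081,-0.166,0.179,0,0,0,-1,0.081,-0.166,0.181,0,0,0,-1]'

```text
clock: 27.05
ee_pos: [0.3297, 0.0901, 0.0284]
eef_rot: [-0.385, -3.115, 0.004]
ft_force: [0.1, -0.1, -1.5]
finger_gap: 0.712
```

Request:
servo_tool --moves '[0,0,0.001,0,0,0,-1,0,0,0.002,0,0,0,-1,0,0,0.002,0,0,0,-1]'

```text
clock: 27.35
ee_pos: [0.33, 0.0903, 0.0273]
eef_rot: [-0.385, -3.115, 0.003]
ft_force: [-2.6, 1.0, 10.6]
finger_gap: 0.708
```

Request:
servo_tool --moves '[0,0,0,0,0,0,1,0,0,0,0,0,0,1,0,0,0,0,0,0,1,0,0,0,0,0,0,1,0,0,-0.02,0,0,0,1,0,0,-0.05,0,0,0,1,0,0,-0.1,0,0,0,1,0,0,-0.15,0,0,0,1,0,0,-0.2,0,0,0,1,0,0,-0.24,0,0,0,1,0,0,-0.24,0,0,0,1,0,0,-0.24,0,0,0,1]'

```text
clock: 28.55
ee_pos: [0.3309, 0.0907, 0.2679]
eef_rot: [-0.385, -3.118, 0.002]
ft_force: [1.0, -0.1, -0.9]
finger_gap: 1.003
```

```bash
sed -i 's/    out=\[\]/    m=cv2.morphologyEx(m.astype(np.uint8),cv2.MORPH_OPEN,np.ones((9,9)))>0\n    out=[]/' h.py; python3 - <<'E'
from h import *
s=status.get_state();im=get_image("wrist");cv2.imwrite("pics/w13.png",im[:,:,::-1])
print(s["ee_pos"],s["finger_gap"])
for r in coaster_top(im,s,.012): print(*r)
go(.4845,-.4215,.27)
E
```

```text
[0.3309 0.0907 0.2679] 1.0032975378559563
[ 427.1127 -237.5715  133.8851   92.8623  -61.7026] [ 83.9325 264.3374]
[518.8419 296.4617 237.8007  95.6692  32.9609] [407.4557 244.2459]
[331.4283  92.5779  98.3366  61.1332 -13.952 ] [258.3782 163.1933]
[102.5299   6.7216 115.524   45.311   83.744 ] [150.0312  16.3333]
t28.6 shift [-0.2743 -0.4591 -0.0029] turn [-0.13 -0.15 -0.  ] rows>= 10.7 jaw now 75.9
```

Request:
servo_tool --moves '[-0.274,-0.459,0,0,0,0,1,-0.274,-0.459,0,0,0,0,1,-0.274,-0.459,0,0,0,0,1,-0.274,-0.459,0,0,0,0,1,-0.274,-0.459,0,0,0,0,1,-0.274,-0.459,0,0,0,0,1,-0.274,-0.459,0,0,0,0,1,-0.274,-0.459,0,0,0,0,1,-0.274,-0.459,0,0,0,0,1,-0.274,-0.459,0,0,0,0,1,-0.274,-0.459,0,0,0,0,1,-0.274,-0.459,0,0,0,0,1]'

```text
clock: 29.8
ee_pos: [0.4841, -0.4247, 0.2636]
eef_rot: [-0.388, -3.112, 0.001]
ft_force: [-0.1, 0.2, -0.8]
finger_gap: 1.0
```

Request:
servo_tool --moves '[0,0,0,0,0,0,1,0,0,0,0,0,0,1]'

```text
clock: 30.0
ee_pos: [0.4832, -0.4234, 0.2613]
eef_rot: [-0.388, -3.109, -0.002]
ft_force: [-0.3, -0.1, 0.6]
finger_gap: 1.0
```

```bash
python3 - <<'E'
from h import *
s=status.get_state();im=get_image("wrist");cv2.imwrite("pics/w14.png",im[:,:,::-1])
print(s["ee_pos"],s["joint_vel"].max())
for c in blobs(dark(im),100):
    (u,v),r=cv2.minEnclosingCircle(c); print((u,v),plane((u,v),.13,"wrist",s)[0],rect(c,.13,"wrist",s))
go(.4845,-.4215,.127,75.9)
E
```

```text
[ 0.4832 -0.4234  0.2613] 0.010850280310672478
(255.5, 375.0) [ 0.7125 -0.483 ] [ 710.3382 -496.0031 1109.6311  384.8199   76.4121]
(254.5, 191.5) [ 0.4815 -0.4241] [ 481.7243 -424.6507   35.2934   31.5138  -14.2032]
(510.5, 127.5) [ 0.4796 -0.1344] [ 479.1414 -139.5931   36.8436   13.1014   -6.7488]
t30.1 shift [-0.0016  0.002   0.1351] turn [ -0.71   0.01 179.9 ] rows>= 20.9 jaw now 75.8
```

View pics/w14.png

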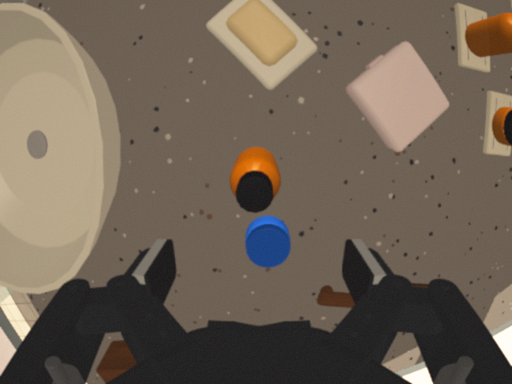

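Request:
servo_tool --moves '[0.0004,-0.0014,0.05,-0.7,0,0,1,0.0004,-0.0014,0.09,-0.7,0,0,1,0.0004,-0.0014,0.12,-0.7,0,0,1,0.0004,-0.0014,0.13,-0.7,0,0,1,0.0004,-0.0014,0.135,-0.7,0,0,1,0.0004,-0.0014,0.135,-0.7,0,0,0.3,0.0004,-0.0014,0.135,-0.7,0,0,-0.1,0.0004,-0.0014,0.135,-0.7,0,0,-1,0.0004,-0.0014,0.135,-0.7,0,0,-1,0.0004,-0.0014,0.135,-0.7,0,0,-1,0.0004,-0.0014,0.135,-0.7,0,0,-1,0.0004,-0.0014,0.135,-0.7,0,0,-1]' --newtons 35

```text
clock: 31.25
ee_pos: [0.4823, -0.4253, 0.1285]
eef_rot: [-0.388, -3.113, -0.017]
ft_force: [-1.6, -1.4, 7.1]
finger_gap: 0.384
```

Request:
servo_tool --moves '[0,0,-0.005,0,0,0,-1,0,0,-0.02,0,0,0,-1,0,0,-0.05,0,0,0,-1,0,0,-0.09,0,0,0,-1,0,0,-0.13,0,0,0,-1,0,0,-0.16,0,0,0,-1,0,0,-0.16,0,0,0,-1,0,0,-0.16,0,0,0,-1]'

```text
clock: 32.05
ee_pos: [0.4827, -0.427, 0.2893]
eef_rot: [-0.388, -3.114, -0.017]
ft_force: [0.1, -0.1, -2.9]
finger_gap: 0.383
```

```bash
python3 - <<'E'
from h import *
s=status.get_state();print(s["ee_pos"],s["ft_force"],s["finger_gap"],s["q"])
go(.3312,.092,s["ee_pos"][2])
E
```

```text
[ 0.4827 -0.427   0.2893] [ 0.1412 -0.0956 -2.9336] 0.3827359051203925 [-0.7299  0.36    1.548   0.0071  1.2425 -2.0551]
t32.0 shift [0.2742 0.4659 0.006 ] turn [ 0.58 -0.27  0.  ] rows>= 10.8 jaw now 75.8
```

Request:
servo_tool --moves '[0,0,-0.05,0,0,0,-1,0,0,-0.05,0,0,0,-1,0.274,0.466,-0.044,0,0,0,-1,0.274,0.466,-0.044,0,0,0,-1,0.274,0.466,-0.044,0,0,0,-1,0.274,0.466,-0.044,0,0,0,-1,0.274,0.466,-0.044,0,0,0,-1,0.274,0.466,-0.044,0,0,0,-1,0.274,0.466,-0.044,0,0,0,-1,0.274,0.466,-0.044,0,0,0,-1,0.274,0.466,-0.044,0,0,0,-1,0.274,0.466,-0.044,0,0,0,-1]'

```text
clock: 33.25
ee_pos: [0.341, 0.0539, 0.3379]
eef_rot: [-0.389, -3.112, -0.016]
ft_force: [1.6, 0.6, -3.5]
finger_gap: 0.387
```

Request:
servo_tool --moves '[0,0,0,0,0,0,-1,0,0,0,0,0,0,-1,0,0,0,0,0,0,-1]'

```text
clock: 33.55
ee_pos: [0.3408, 0.0533, 0.3371]
eef_rot: [-0.389, -3.111, -0.015]
ft_force: [-0.1, 0.3, -3.4]
finger_gap: 0.387
```

```bash
python3 - <<'E'
from h import *
s=status.get_state();print(s["ee_pos"],s["eef_rot"],s["finger_gap"])
go(.3312,.092,.1405)
E
```

```text
[0.3408 0.0533 0.3371] [-0.3887 -3.1108 -0.0147] 0.3871688413388702
t33.5 shift [0.0173 0.0335 0.197 ] turn [ 0.49 -0.44  0.  ] rows>= 4.0 jaw now 75.8
```

Request:
servo_tool --moves '[0.0173,0.0335,0,0,0,0,-1,0.0173,0.0335,0.03,0,0,0,-1,0.0173,0.0335,0.07,0,0,0,-1,0.0173,0.0335,0.11,0,0,0,-1,0.0173,0.0335,0.15,0,0,0,-1,0.0173,0.0335,0.175,0,0,0,-1,0.0173,0.0335,0.185,0,0,0,-1,0.0173,0.0335,0.191,0,0,0,-1,0.0173,0.0335,0.194,0,0,0,-1,0.0173,0.0335,0.194,0,0,0,-1]'

```text
clock: 34.55
ee_pos: [0.332, 0.0918, 0.1441]
eef_rot: [-0.39, -3.112, -0.015]
ft_force: [-0.7, -0.5, -1.9]
finger_gap: 0.386
```

Request:
servo_tool --moves '[0,0,0.001,0,0,0,-1,0,0,0.002,0,0,0,-1,0,0,0.0025,0,0,0,-1]'

```text
clock: 34.85
ee_pos: [0.3322, 0.092, 0.142]
eef_rot: [-0.39, -3.113, -0.016]
ft_force: [-0.3, 0.3, -2.4]
finger_gap: 0.385
```

Request:
servo_tool --moves '[0,0,0.001,0,0,0,-1,0,0,0.002,0,0,0,-1,0,0,0.002,0,0,0,-1]'

```text
clock: 35.15
ee_pos: [0.3327, 0.0923, 0.1406]
eef_rot: [-0.39, -3.113, -0.017]
ft_force: [-1.8, -0.2, 9.0]
finger_gap: 0.388
```

Contact. I'll release the bottle, rise, and back away to look.

Request:
servo_tool --moves '[0,0,0,0,0,0,-0.1,0,0,0,0,0,0,0.3,0,0,0,0,0,0,1,0,0,0,0,0,0,1,0,0,-0.01,0,0,0,1,0,0,-0.03,0,0,0,1,0,0,-0.07,0,0,0,1,0,0,-0.11,0,0,0,1,0,0,-0.15,0,0,0,1,0,0,-0.17,0,0,0,1,0,0,-0.17,0,0,0,1]'

```text
clock: 36.25
ee_pos: [0.3346, 0.0907, 0.3133]
eef_rot: [0.39, 3.116, 0.02]
ft_force: [-0.0, 0.7, -0.5]
finger_gap: 0.995
```

```bash
python3 - <<'E'
from h import *
s=status.get_state();im=get_image("wrist");cv2.imwrite("pics/w15.png",im[:,:,::-1])
print(s["ee_pos"],s["finger_gap"])
for c in blobs(dark(im),100): print(rect(c,.142,"wrist",s))
for c in blobs(dark(im),100): print("j",rect(c,.056,"wrist",s))
t=get_image("top")
for c in blobs(amber(t),20): print("amber",c.reshape(-1,2).mean(0))
cv2.imwrite("pics/sc2.png",np.hstack([get_image("scene")[:,100:500],im[:,56:456]])[:,:,::-1])
E
```

```text
[0.3346 0.0907 0.3133] 0.9951361025066275
[444.8397   5.617   46.9959  40.7834 -34.8334]
[ 611.204    29.733  1308.4633  478.1334   74.8885]
[361.459  211.9552  30.3483   9.6109  52.7414]
[332.5434  96.0518  34.907   30.9891 -15.0331]
[360.1394 327.2959  69.7699  15.418   75.2342]
[307.0904 303.8556  52.619   48.6995 -88.9948]
j [498.7228 -25.3491  61.0264  52.9591 -34.8333]
j [ 714.7545    5.9664 1699.0989  620.878    74.8885]
j [390.4492 242.5904  39.4086  12.4802  52.7413]
j [352.9009  92.0846  45.3283  40.2407 -15.0332]
j [388.7356 392.3655  90.5994  20.021   75.2341]
j [319.8491 361.9273  68.3282  63.2385 -88.9948]
```

View pics/sc2.png

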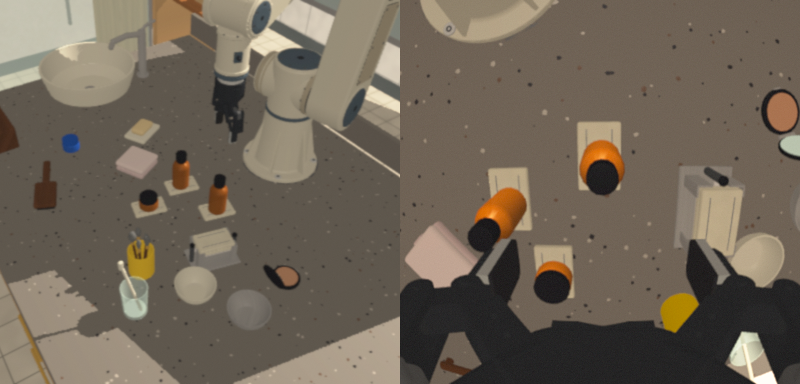

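All three stand on their coasters. I'll take one last close check of the jar from above and then hand in.

Request:
servo_tool --moves '[-0.19,-0.075,0,0,0,0,1,-0.19,-0.075,0,0,0,0,1,-0.19,-0.075,0,0,0,0,1,-0.19,-0.075,0,0,0,0,1,-0.19,-0.075,0,0,0,0,1,-0.19,-0.075,0,0,0,0,1,-0.19,-0.075,0,0,0,0,1]'

```text
clock: 37.1
ee_pos: [0.4968, -0.0289, 0.3062]
eef_rot: [-0.389, -3.109, -0.016]
ft_force: [-0.7, 0.3, 0.1]
finger_gap: 1.003
```

```bash
python3 - <<'E'
from h import *
s=status.get_state();im=get_image("wrist");cv2.imwrite("pics/w16.png",im[:,:,::-1])
print(s["ee_pos"])
for c in blobs(dark(im),100): print(rect(c,.056,"wrist",s),rect(c,.142,"wrist",s)[:4])
E
```

```text
[ 0.4968 -0.0289  0.3062]
[ 875.4905 -801.767   176.378    40.0014  -62.446 ] [ 770.7516 -616.587   135.1195   30.6442]
[887.5817 -62.2763  58.6522  21.0754  -6.1879] [780.0142 -50.079   44.9322  16.1454]
[ 867.4241 -688.1705  165.6922   60.5358  -54.1388] [ 764.572  -529.5633  126.9333   46.3753]
[ 822.994  -178.5478  120.0618   32.2766   -2.9428] [ 730.5352 -139.1521   91.9768   24.7264]
[ 880.384    76.664  1329.4225  458.7722   66.8018] [ 774.5004   56.3603 1018.4425  351.4557]
[502.2979 -27.321   53.2502  52.9742  75.5525] [484.8567 -23.3006  40.7939  40.5825]
[512.272  210.8311  48.8034  12.9153  77.6399] [492.4975 159.1428  37.3873   9.8942]
[352.3965 -69.3121  46.5562  40.2731  29.1378] [370.0202 -55.469   35.6657  30.8523]
[349.4028 341.151   69.9476  45.8145  60.7547] [367.7268 258.9781  53.5854  35.0975]
[322.9676 119.5515  48.6727  29.8234  82.4775] [347.4754  89.2154  37.2871  22.847 ]
```

View pics/w16.png

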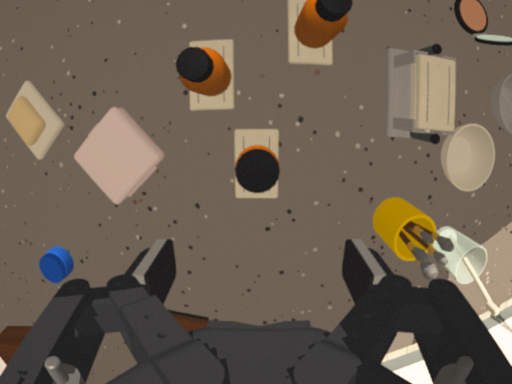

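The jar at (257,170) sits in the middle of its coaster. Both bottles are upright on theirs at (205,70) and (325,20), and everything else stands where it was.

```bash
python3 -c "
from bench import ticket;print(ticket.close_job())"
```

```text
the job is handed in; nothing more can be done
None
```

I found three amber targets: one jar and two bottles. For each I pulled the top coaster singly, laid it flat on the free middle of the counter, and stood the jar or bottle on it. Two coasters stay in the dispenser, and the job was handed in at about 37 s.

| Item | Coaster centre (m) | Item centre (m) | Offset |
|---|---|---|---|
| Jar | (0.501, -0.028) | (0.502, -0.027) | about 1–2 mm |
| Bottle at first (0.66, 0.01) | (0.361, -0.057) | (0.364, -0.056) | about 3 mm |
| Bottle at first (0.48, -0.42) | (0.331, 0.092) | (0.333, 0.096) | about 4 mm |

- **Final pictures:** all three items are upright. The bowls, case, brush holder, dispenser, blue jar and other things look unmoved, judged by eye. Nothing placed touches them.
- **Disagreements:** a last oblique look put the first bottle's cap at about (0.370, -0.055), up to 9 mm from its coaster's centre. I put this down to the slanted view. I did not recheck it from above. The amber colour search of the last top picture found nothing; I did not look into why, and relied on the wrist and scene views.
- **Force:** the jar was set down with a brief wrist force of about 44 N, under the 120 N limit. The bottles and coasters met the counter with 6–16 N.

I saw no sign that the jar was knocked aside during the run.

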